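Fetch a kiln post out of a deep rack with sprung tongs

ROBOT

A 7-joint arm with a two-finger parallel gripper is mounted at the origin on the work surface. World frame = base frame: x ahead of the robot, y to its left, z up, the work surface at z = 0. Lengths are in m, angles in rad, forces in N, time in s.
With the tool pointing down it reaches from about 0.4 to 0.875 m from the base axis. Payload 19.3 kg.
Tool frame: the origin (TCP) lies at the very end of the fingers, on their centre line; the grasp point (between the pads) lies 19 mm behind it; z points along the fingers, y is the line along which they close (so a half turn about z gives the same grasp; the last joint's range is limited). The gripper opens to 85 mm and grips with 20 to 120 N. Pads are 22 mm wide; open, the fingers measure 114 mm over their backs; the gripper's body (76 mm by 85 mm) begins 54 mm behind the grasp point. The pads swing forward as they close: fully open they stand 13 mm farther back than shut.
Start: joints at [-1.349, 0.521, -0.036, 1.599, 0.021, 1.021, -0.113], TCP at [0.18, 0.599, 0.231] pointing down, gripper open.
Joint ranges: [-2.91, 2.91], [-0.3, 2.13], [-1.5, 1.42], [0.17, 2.43], [-1.26, 4.41], [0.16, 1.93], [-2.52, 2.52]. Speed limits (rad/s): [1.89, 1.89, 2.39, 2.39, 3.01, 3.01, 3.01].

INTERFACE

Orientations are given as [roll, pitch, yaw] about the fixed x, y, z axes, in that order (R = Rz(yaw) Ry(pitch) Rx(roll)).
In Python, from workcell import bot gives the robot as it stands.
- The arm moves only by the tool carry_out, never from a script. Its argument "rows" is a list that holds one entry, the list of rows, each a list of 4 numbers: the shift along the tool's x, y, z in m, then the turn about the tool's z in degrees. In form: [[[x, y, z, twist], ...]]. A call has 1 to 12 rows; each row is the pose to reach, as a shift and turn from the pose commanded when the call began, along the tool's axes at that moment; what a row does not reach only later rows make up. A row lasts 1/12 s, in which the tool goes at most 41.7 mm and 7.16 degrees, less where a joint would pass 70% of its speed; a pose out of reach is approached as far as the arm can. A call with a gripper value outside its range is refused whole. "grip" is the finger opening in m, from 0 to 0.0854, set as the call begins (left out, the last holds). The fingers move at their own pace and stop on an object; "grip_force" is the grip in N (left out, the last holds). Time passes only in rows, so rows that repeat a pose let the fingers close. It gives the time, the measured TCP pose, the force, the opening and the grip force at its end, in the units of the state.
- bot.observe(): the state, without advancing time (a new reading comes with each control period).
- bot.grab_frame(name): name is "scene" or "top" or "wrist"; returns a dict with "pixels" (420x560x3 uint8, red, green, blue), "K" (3x3 intrinsics, pixels), "pose" (4x4, takes a point from camera to world coordinates). Camera axes: x right, y down, z forward; pixel columns grow to the right and rows downward; lengths in m; the calibration is good to about 2 mm. A picture is of the moment at which its call begins. There is no depth.
- bot.job_done(): hands the job in; it is judged then, once.
Trained networks look in a picture, given as the dict that the camera call returned (one of the last four; its "shot" number tells which), for a name from the list of things; names that differ only in an ending like _2 or _b are one class to them, and where a whole thing is asked for, a point or a joint stands for the part that bears it (a point fixed in the world has none). Each returns a list of dicts, best first, with "conf" (0 to 1); they miss things now and then, are a little off and sometimes report something else, mostly with a low value. They report only what shows in the picture. A call takes as long as a camera call. They do not tell look-alikes from the thing itself.
- bot.look_for(picture, label): "position" ([column, row] in pixels, amid what is visible of it).
- bot.regions_of(picture, label): "region" (420x560 bool, what is visible of it) and "position" ([column, row] in pixels, amid what is visible of it).
- bot.spot_point(picture, label): "position" ([column, row] in pixels: a listed point, or the origin of a listed thing).
The state is a dict: "clock": time; "qpos": joint angles; "qd": joint speeds; "joint_efforts": joint torques, N m; "position": TCP position; "tool_rot": TCP orientation; "force": force on the tool from outside, world axes, zero at the start; "moment": the same for the moment, N m; "grip_width": finger opening in m; "finger_force": force on a finger pad.
Only numpy, scipy, OpenCV 4.12 (cv2) and the standard library are available. Lean on these libraries where they do the work, as an engineer would, in place of code of your own. Each camera call takes 0.05 s, during which the arm holds its last target. There are 200 camera calls.

TASK

With the sprung tongs, grip the square kiln post deep in its pocket of the slanted rack, draw it out and set it down gently, without dropping it, upright in the middle of the pale patch at the empty corner of the kiln shelf and square with that shelf. Only the tongs may touch that post, and do not squeeze it hard, for it is brittle; leave the other posts where they are. Then stand the tongs back upright in their stand.

Things in the scene. Friction and masses are not known exactly. Their poses are not given: they have to be found in the camera images.
- tongs: Sprung steel tongs, 162 mm tall, 90 g, standing jaws down in their stand. Origin: centre between the jaw tips at tip level; z up the tongs, y the line along which the jaws close. Jaw ends are flat pads 32 mm tall, 20 mm wide (x), 4 mm thick; open, 46 mm apart inside and 57 mm over the outside. Jaws are hinged 156 mm above the tips at y = +-8 mm and move symmetrically.
- tongs_grip (a point): Midway between the two dark wooden grip scales outside the jaws, 112 mm above the tips; axes as the tongs. Squeeze the scales here along y: each 30 mm tall, 20 mm wide (x); 41 mm over both when open, 35 mm with the pads closed on a 26 mm thing. The steel bow above (24 mm in y, 20 mm in x) ends 50 mm above this point.
- jaw_l (a joint): Closing angle of each jaw, rad: 0 open, 0.07 with the pads 26 mm apart, 0.17 shut. Sprung open: about 5 N on each scale starts the closing, 9 N brings the pads 26 mm apart; of the squeeze beyond that a quarter reaches each pad. 1 mm at a scale moves its jaw tip by 3.2 mm (inward and very slightly down).
- stand: Fixed wooden block, 94 mm (y) by 62 mm (x) and 60 mm tall, with one pocket 64 mm (y) by 30 mm (x), 50 mm deep, open upward: the tongs' stand. Origin: centre of its underside; z up. The tongs stand on the pocket's floor, 10 mm above the origin, their y along the stand's y.
- rack: Fixed wooden rack with three deep pockets in a row along its y (at -70, 0, +70 mm). Origin: centre of its underside, z up. Pockets lean 0.26 rad from vertical, mouths towards the rack's -x (robot side): they run along (-0.257, 0, 0.966) from floor centres at x = 13, z = 26 mm. Each is 62 mm (y) by 36 mm and 100 mm deep; walls 8 mm; highest rim 130 mm above the table.
- post: The square kiln post, fired stoneware, 26 x 26 mm and 60 mm long, about 85 g, standing in one of the rack's three pockets (any of them), its top 40 mm below the mouth. Brittle: cracks when the two pads together press it with over 25 N (some 55 N on each scale); held too loosely (under 25 N on the scales) it swings between the pads. Origin: centre of its underside; z along its length, upward, x and y square to its sides.
- post_round: Round kiln post, 28 mm diameter and 60 mm long, in another pocket of the rack; leave it there. Origin: centre of its underside.
- post_cross: Kiln post of cross section (30 mm over the arms, 60 mm long) in the remaining pocket; leave it there. Origin: centre of its underside.
- kiln_shelf: Fixed stoneware slab lying on the table, 200 mm (x) by 170 mm (y), 14 mm thick. Origin: centre of its underside; x and y along its edges.
- patch: Pale square of kiln wash, 46 x 46 mm, painted flat on top of the slab at its one empty corner (any of the four). Origin: its centre, at the level of the slab's top; always 70 mm (x) and 55 mm (y) off the slab's middle.
- prop1: Square kiln post like the one in the rack (26 x 26 mm, 60 mm tall), loose, standing at another corner of the slab; leave it. Origin: centre of its underside.
- prop2: Square kiln post like the one in the rack (26 x 26 mm, 60 mm tall), loose, standing at another corner of the slab; leave it. Origin: centre of its underside.
- prop3: Square kiln post like the one in the rack (26 x 26 mm, 60 mm tall), loose, standing at another corner of the slab; leave it. Origin: centre of its underside.
There are look-alikes about, which are no part of the job. What is meant by the tongs is not blue, and is the larger of those in its own colour.

How it is judged:
On the way, in this order (a step that is already met when the one before it is completed fails the run):
1. the tongs grip the square post while it is still down in its pocket (contact force between tongs and post above 1 N and value of joint jaw_l above 0.04 rad and z of post in the frame of rack below 0.05 m), for 0.1 s.
2. the tongs carry the post clear above the rack (contact force between tongs and post above 0.4 N and height (world z) of post above 0.13 m), for 0.1 s.
3. the post is set down upright on the patch while the tongs still hold it (contact force between post and kiln_shelf above 0.2 N and contact force between tongs and post above 0.3 N and height (world z) of post below 0.02 m and horizontal distance between post and patch below 0.01 m and angle between post's own z axis and vertical below 0.08 rad), for 0.05 s.
4. the tongs are back in their stand (z of tongs in the frame of stand below 0.02 m and horizontal distance between tongs and stand below 0.02 m and angle between tongs's own z axis and vertical below 0.2 rad), for 0.1 s.
At the end, for the whole second after the job is handed in: The square post rests on the shelf within 10 mm of the patch centre, upright within 0.08 rad and square with the shelf within 0.2 rad; the tongs rest in their stand, tips within 10 mm of its floor and 20 mm of its middle, upright within 0.2 rad (all of step 4 and horizontal distance between post and patch below 0.01 m and angle between post's own z axis and vertical below 0.08 rad and height (world z) of post below 0.02 m and (angle between the x axis of post and the x axis of kiln_shelf, either way round below 0.2 rad or angle between the x axis of post and the y axis of kiln_shelf, either way round below 0.2 rad) and linear speed of each of post, tongs below 0.02 m/s); the robot touches nothing.
It fails at once if the gripper touches the square post itself (contact force between the fingers and post above 0.5 N).
It fails at once if the square post is squeezed with more than 25 N (it cracks) (contact force between tongs and post above 25 N).
It fails at once if the square post is banged or pressed on the kiln shelf with more than 20 N (contact force between post and kiln_shelf above 20 N).
It fails at once if a post at another corner of the kiln shelf is shifted by more than 10 mm (distance of any of prop1, prop2, prop3 from where it was at the start of the episode above 0.01 m).
It fails at once if another post in the rack is shifted by more than 25 mm (distance of any of post_round, post_cross from where it was at the start of the episode above 0.025 m).
It also fails if it takes over 66 s, if anything falls off the work surface, if the arm or the gripper's body presses on something with over 40 N, if the wrist force passes 120 N, or if a joint passes its speed limit or range.

## Working session

There is one attempt and no reset: what is moved stays moved. The work goes in short steps, Python scripts to look and compute and a tool call to move; the robot and the scene stay as the last step left them, time stands still between calls to the robot, and variables do not carry over. Pictures are saved under pics/ and viewed, at most 10 in all, crops included, and the job is handed in when it is done.

Besides the shell and the picture viewer there is one more tool, called after "Call:" as name([rows], argument=value, ...), one row to a line, values as JSON. carry_out: Moves the arm, as the interface text tells. Its arguments: {"type":"object","properties":{"rows":{"type":"array","items":{"type":"array","items":{"type":"array","items":{"type":"number"}}}},"grip":{"type":"number"},"grip_force":{"type":"number"}},"required":["rows"]}

```bash
mkdir -p pics; ls; python3 - <<'E'
from workcell import bot
import cv2,numpy as np
print(bot.observe())
ims=[]
for n in ("scene","top"):
    f=bot.grab_frame(n); print(n,f["K"].round(1).tolist(),f["pose"].round(4).tolist())
    cv2.imwrite(f"pics/{n}0.png",f["pixels"][:,:,::-1])
    for l in ["tongs","tongs_grip","stand","rack","post","post_round","post_cross","kiln_shelf","patch","prop1"]:
        for r in bot.spot_point(f,l)[:4]: print(n,l,np.round(r["position"],1),round(r["conf"],2))
E
```

```text
pics
{'clock': 0.0, 'qpos': array([-1.34917531,  0.52197295, -0.03632296,  1.6       ,  0.02120208,
        1.02109555, -0.11278806]), 'qd': array([ 0.00091654, -0.00205497, -0.00104014, -0.00220785,  0.00239888,
       -0.00136495, -0.001768  ]), 'joint_efforts': array([ 7.83544442e-05, -9.27096605e+01,  1.97971366e+00, -3.69949651e+01,
        1.78213301e-02,  7.77789362e-03,  1.86437285e-05]), 'position': array([0.17975323, 0.59824742, 0.23075424]), 'tool_rot': array([-3.14050493e+00,  8.17728398e-05,  2.84977075e+00]), 'force': array([-0.18083279,  0.28433506, -0.19383338]), 'moment': array([-0.00232233, -0.00592514, -0.02728247]), 'finger_force': 0.0, 'grip_width': 0.08545315742266944}
scene [[534.7, 0.0, 279.3], [0.0, 534.7, 213.6], [0.0, 0.0, 1.0]] [[0.8306, 0.2962, -0.4716, 1.0977], [0.5569, -0.4461, 0.7006, -0.7943], [-0.0029, -0.8445, -0.5355, 0.7353], [0.0, 0.0, 0.0, 1.0]]
scene tongs [237.2 352.4] 0.98
scene tongs [134.5 324.4] 0.72
scene tongs [180.7 337. ] 0.67
scene tongs_grip [235.6 319.9] 0.97
scene tongs_grip [125.5 280.8] 0.89
scene tongs_grip [176.7 291.5] 0.63
sc
[... 286 characters left out ...]
510.2, 223.2], [0.0, 0.0, 1.0]] [[0.02, -0.98, 0.1981, 0.3367], [-0.9995, -0.0243, -0.0193, 0.0195], [0.0237, -0.1976, -0.98, 1.2858], [0.0, 0.0, 0.0, 1.0]]
top tongs [378.5 208.3] 0.7
top tongs [394.4 245.4] 0.62
top tongs [403.7 286.9] 0.62
top tongs_grip [408.1 236.9] 0.67
top stand [394.6 248.7] 0.7
top rack [170.  227.4] 0.86
top rack [136.9 216.9] 0.7
top post [195.2 221.4] 0.55
top post_round [137.4 215.6] 0.56
top post_round [275.6 255.3] 0.5
top post_cross [168.2 215.6] 0.51
top kiln_shelf [397.3 243.2] 0.6
top kiln_shelf [299.1 230. ] 0.56
top patch [326.7 207.8] 0.77
top patch [297.4 233.2] 0.23
top prop1 [319.  265.8] 0.72
top prop1 [279.6 202.2] 0.63
top prop1 [275.8 256.9] 0.43
```

```bash
python3 - <<'E'
import cv2,numpy as np
a=cv2.imread("pics/scene0.png")[180:380,70:470]
cv2.imwrite("pics/a.png",cv2.resize(a,(800,400),interpolation=cv2.INTER_CUBIC))
a=cv2.imread("pics/top0.png")[150:350,100:440]
cv2.imwrite("pics/b.png",cv2.resize(a,(800,470),interpolation=cv2.INTER_CUBIC))
E
```

```text
(no output)
```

View pics/a.png

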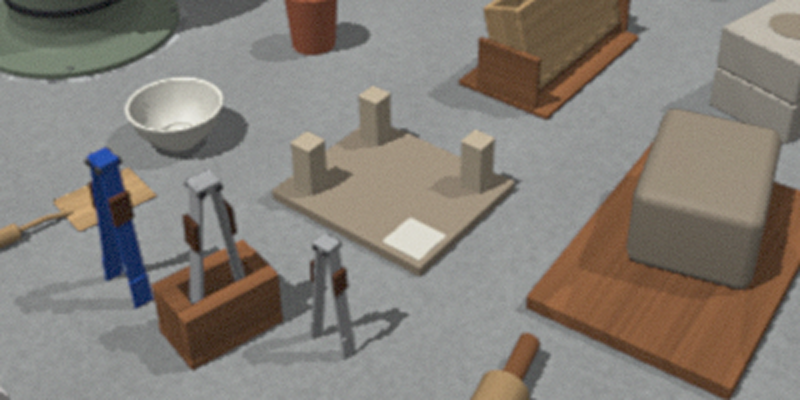

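View pics/b.png

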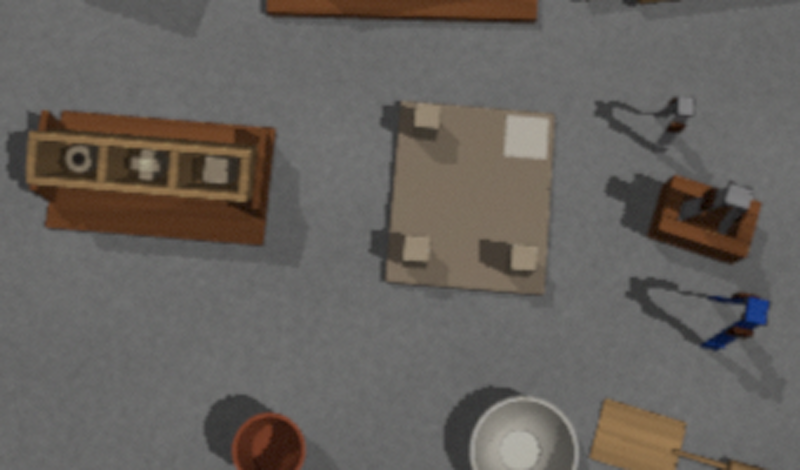

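The top view (`pics/b.png`) shows the tongs we want: silver, standing in the brown stand at about full-frame px (394,248). The small silver and blue ones are look-alikes. The square post is in the right-hand rack pocket, at about (191,222), and the white patch is at the shelf's upper-right corner, at about (324,208). Next I fit the poses.

```bash
cat > h.py <<'E'
from workcell import bot
import numpy as np, cv2
from scipy.optimize import minimize, least_squares
def proj(f,P):
    T=np.linalg.inv(f["pose"]); c=np.atleast_2d(P)@T[:3,:3].T+T[:3,3]; u=c@f["K"].T
    return u[:,:2]/u[:,2:]
def onplane(f,px,z):
    d=f["pose"][:3,:3]@np.linalg.solve(f["K"],[px[0],px[1],1]); o=f["pose"][:3,3]
    return o+d*(z-o[2])/d[2]
def place(x,y,a,P):
    c,s=np.cos(a),np.sin(a); P=np.atleast_2d(P); return np.c_[x+c*P[:,0]-s*P[:,1],y+s*P[:,0]+c*P[:,1],P[:,2]]
def box(sx,sy,z0,z1): return np.array([[i*sx/2,j*sy/2,k] for i in(-1,1) for j in(-1,1) for k in(z0,z1)])
def fill(f,q,B):
    m=np.zeros((420*4,560*4),np.uint8)
    h=cv2.convexHull(((proj(f,place(*q,B))+.5)*4).astype(np.float32)).round().astype(np.int32)
    cv2.fillConvexPoly(m,h,1); return cv2.resize(m.astype(np.float32),(560,420),interpolation=cv2.INTER_AREA)
def fitbox(views,B,q0,yaws):
    def cost(q): return sum(1-np.minimum(fill(f,q,B),m).sum()/np.maximum(fill(f,q,B),m).sum() for f,m in views)
    best=None
    for a in yaws:
        r=minimize(cost,[*q0,a],method="Nelder-Mead",options=dict(initial_simplex=[[*q0,a],[q0[0]+.02,q0[1],a],[q0[0],q0[1]+.02,a],[*q0,a+.15]],xatol=1e-4,fatol=1e-5))
        if best is None or r.fun<best.fun: best=r
    return best.x,best.fun/len(views)
def mask(f,l,near=None):
    R=bot.regions_of(f,l)
    if near is not None: R=sorted(R,key=lambda r:np.hypot(*(np.array(r["position"])-near)))
    return R[0] if R else None
E
python3 - <<'E'
from h import *
F={n:bot.grab_frame(n) for n in("scene","top")}
near={"stand":{"scene":(180,340),"top":(394,248)},"kiln_shelf":{"scene":(265,274),"top":(299,232)},"patch":{"scene":(277,300),"top":(324,208)}}
B={"stand":box(.062,.094,0,.06),"kiln_shelf":box(.2,.17,0,.014),"patch":box(.046,.046,.014,.0141)}
for l in B:
    V=[];
    for n,f in F.items():
        r=mask(f,l,near[l][n])
        if r is None: print(l,n,"none");continue
        m=r["region"].astype(np.uint8); print(l,n,np.round(r["position"]),round(r["conf"],2),m.sum())
        c=cv2.convexHull(cv2.findNonZero(m)); h=np.zeros((420,560),np.uint8); cv2.fillConvexPoly(h,c,1)
        V.append((f,(h if l!="patch" else m).astype(np.float32)))
    q0=onplane(F["top"],near[l]["top"],.02)[:2]
    for v in ([V]+[[x] for x in V]):print(l,*fitbox(v,B[l],q0,[-.5,-.1,.3]))
f=F["top"]
for l in("rack","post","post_round","post_cross"):
    for r in bot.regions_of(f,l): print(l,np.round(r["position"],1),round(r["conf"],2),r["region"].sum())
f=F["top"]
# rim corners (top px from crop /2.353 + offset): 
C=np.array([[30,133],[253,148],[27,185],[250,200]])/2.353+[100,150]
for c,z in zip(C,[.1293,.1293,.1159,.1159]): print(onplane(f,c,z))
E
```

```text
stand scene [180. 331.] 0.96 2533
stand top [394. 246.] 0.66 902
stand [ 0.54699397 -0.30662863 -0.28773381] 0.04253286123275757
stand [ 0.54747938 -0.30662084 -0.28983784] 0.028166532516479492
stand [ 0.54676134 -0.30602431 -0.28341691] 0.055852651596069336
kiln_shelf scene [267. 275.] 0.68 3939
kiln_shelf top [295. 234.] 0.62 4343
kiln_shelf [ 0.56998884 -0.05987502 -0.05570853] 0.03247201442718506
kiln_shelf [ 0.57044768 -0.05975506 -0.05627764] 0.04840749502182007
kiln_shelf [ 0.56982364 -0.05990177 -0.06325914] 0.015337467193603516
patch scene [277. 299.] 0.68 297
patch top [325. 207.] 0.55 313
patch [ 0.63671766 -0.11894946 -0.04208385] 0.11207550764083862
patch [ 0.63676401 -0.11890742 -0.02770444] 0.16608083248138428
patch [ 0.63652138 -0.11943468 -0.06912846] 0.05963563919067383
rack [164.3 226.5] 0.59 4611
post [190.6 219.8] 0.5 132
post_round [133.9 215.4] 0.6 129
post_cross [164.2 218.5] 0.49 147
[0.60034974 0.37925005 0.1293    ]
[0.5907912 0.1603513 0.1293   ]
[0.55085687 0.38195969 0.1159    ]
[0.54116894 0.16245344 0.1159    ]
```

Call:
carry_out([
  [[-0.41,-0.24,0,0],[-0.41,-0.24,0,0],[-0.41,-0.24,0,0],[-0.41,-0.24,0,0],[-0.41,-0.24,0,0],[-0.41,-0.24,0,0],[-0.41,-0.24,0,0],[-0.41,-0.24,0,0],[-0.41,-0.24,0,0],[-0.41,-0.24,0,0],[-0.41,-0.24,0,0],[-0.41,-0.24,0,0]],
])

```text
clock: 2.7
position: [0.5069, 0.2456, 0.2315]
tool_rot: [-3.141, 0.002, 2.845]
force: [-0.2, -0.4, -0.2]
grip_width: 0.0855
finger_force: 0.0
```

```bash
python3 - <<'E'
from h import *
s=bot.observe(); print(s["clock"],s["position"],s["tool_rot"],s["qpos"])
f=bot.grab_frame("wrist"); print(f["K"].round(1).tolist(),f["pose"].round(4).tolist())
im=f["pixels"][:,:,::-1].copy()
# predicted rack rim & post
M=np.array([.5708,.271]);a=-.044;c,s_=np.cos(a),np.sin(a)
O=M-np.array([c*-.0127,s_*-.0127]); print("rack",O)
rim=np.array([[-.0127-.0251,-.109,.1159],[-.0127+.0251,-.109,.1293],[-.0127+.0251,.109,.1293],[-.0127-.0251,.109,.1159]])
p=proj(f,place(*O,a,rim)); print(p.round())
cv2.polylines(im,[p.round().astype(np.int32)],True,(0,0,255),1)
cv2.imwrite("pics/w1.png",im)
for r in bot.regions_of(f,"post"): print(np.round(r["position"]),r["conf"],r["region"].sum())
E
```

```text
2.7 [0.50687177 0.24563004 0.23154129] [-3.14067425e+00  1.94757174e-03  2.84452618e+00] [-0.60968629  0.42342354  0.07067707  1.77000373 -0.03317018  0.94875005
  0.747812  ]
[[307.7, 0.0, 284.0], [0.0, 307.7, 212.2], [0.0, 0.0, 1.0]] [[0.2928, 0.9148, 0.2782, 0.4354], [0.9562, -0.2801, -0.0856, 0.2672], [-0.0004, 0.291, -0.9567, 0.374], [0.0, 0.0, 0.0, 1.0]]
rack [0.58348771 0.27044138]
[[210. 267.]
 [224. 321.]
 [461. 268.]
 [447. 210.]]
[269. 271.] 0.66 639
```

View pics/w1.png

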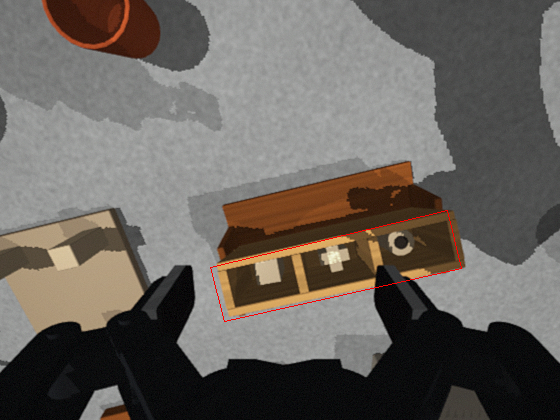

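The wrist view confirms the rack, with its real rim corners about 3 px right of my prediction, and shows the square post at (269,271). I zoom in to refine.

```bash
python3 - <<'E'
from h import *
im=cv2.imread("pics/w1.png")
f=bot.grab_frame("wrist"); im=f["pixels"][:,:,::-1]
a=im[195:335,205:475]
cv2.imwrite("pics/w1z.png",cv2.resize(a,(800,415),interpolation=cv2.INTER_CUBIC))
E
```

```text
(no output)
```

View pics/w1z.png

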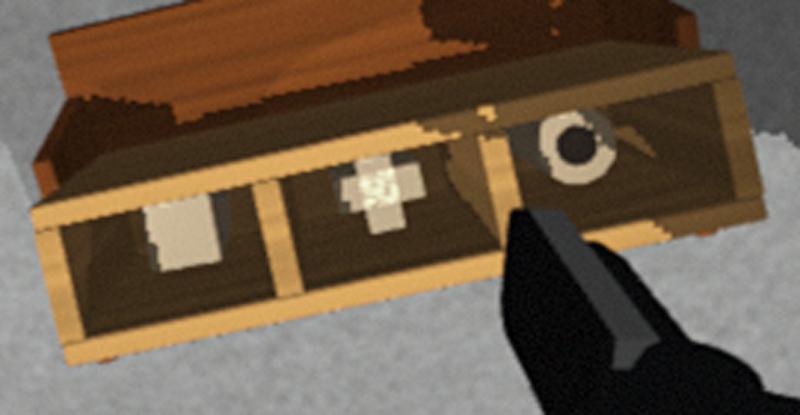

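```bash
python3 - <<'E'
from h import *
f=bot.grab_frame("wrist"); s=bot.observe()
Z=lambda p:np.array(p)/2.963+[205,195]-.33
rim=np.array([[-.0378,-.109,.1159],[.0124,-.109,.1293],[.0124,.109,.1293],[-.0378,.109,.1159]])
px=Z([[32,208],[68,364],[767,216],[732,54]])
r=least_squares(lambda q:(proj(f,place(*q,rim))-px).ravel(),[.583,.27,-.044]); print("rack",r.x,r.fun.round(1))
q=r.x
pf=lambda u,v,y: np.c_[.013-.257*u+.966*v, y, .026+.966*u+.257*v]
# post top centre: u=.06 ; solve y,v
g=least_squares(lambda t: (proj(f,place(*q,pf(.06,t[0],t[1])))-Z([[189,232]])).ravel(),[0,-.07]); print("post v,y",g.x)
for y in(-.083,-.057):
  for v in(-.018,.008): print((proj(f,place(*q,pf(.06,v,y)))-[205-.33,195-.33])*2.963)
E
```

```text
rack [ 0.58117034  0.27816106 -0.0589154 ] [-1.5 -0.5 -0.6  1.2  1.3  1.4  0.6 -1.4]
post v,y [ 0.00091929 -0.06798874]
[[135.70492481 189.12533559]]
[[152.48925402 260.2729555 ]]
[[207.05373388 173.32262411]]
[[223.78024394 244.89085645]]
```

Call:
carry_out([
  [[-0.21,-0.515,0,0],[-0.21,-0.515,0,0],[-0.21,-0.515,0,0],[-0.21,-0.515,0,0],[-0.21,-0.515,0,0],[-0.21,-0.515,0,0],[-0.21,-0.515,0,0],[-0.21,-0.515,0,0],[-0.21,-0.515,0,0],[-0.21,-0.515,0,0],[-0.21,-0.515,0,0],[-0.21,-0.515,0,0]],
])

```text
clock: 3.9
position: [0.5514, -0.2473, 0.2315]
tool_rot: [3.141, 0.0, 2.852]
force: [0.7, 1.1, 0.5]
grip_width: 0.0852
finger_force: 0.0
```

Call:
carry_out([
  [[0,0,0,0],[0,0,0,0],[0,0,0,0],[0,0,0,0]],
])

```text
clock: 4.23
position: [0.5515, -0.2449, 0.2313]
tool_rot: [3.141, -0.0, 2.852]
force: [0.8, 0.4, 0.4]
grip_width: 0.0852
finger_force: 0.0
```

```bash
python3 - <<'E'
from h import *
s=bot.observe(); print(s["clock"],s["position"],s["tool_rot"])
f=bot.grab_frame("wrist")
im=f["pixels"][:,:,::-1].copy()
q=[.547,-.3066,-.288]
for B in(box(.062,.094,0,.06),): 
  for p in proj(f,place(*q,B)): cv2.circle(im,tuple(int(v) for v in p.round()),2,(0,0,255),-1)
for p in proj(f,place(*q,[[0,0,.122],[0,0,.172]])): cv2.circle(im,tuple(int(v) for v in p.round()),2,(0,255,0),-1); print(p)
for l in("tongs","tongs_grip","stand"):
  for r in bot.spot_point(f,l): print(l,np.round(r["position"]),r["conf"])
cv2.imwrite("pics/w2.png",im)
E
```

```text
4.2333 [ 0.55150468 -0.24487023  0.23129369] [ 3.14076684e+00 -1.91792789e-04  2.85235663e+00]
[214.46891302 224.9548529 ]
[199.33641672 248.09597492]
tongs [288. 257.] 0.94
tongs [235. 194.] 0.87
tongs_grip [155. 102.] 0.93
tongs_grip [219. 224.] 0.9
tongs_grip [292. 289.] 0.77
stand [234. 194.] 0.77
```

View pics/w2.png

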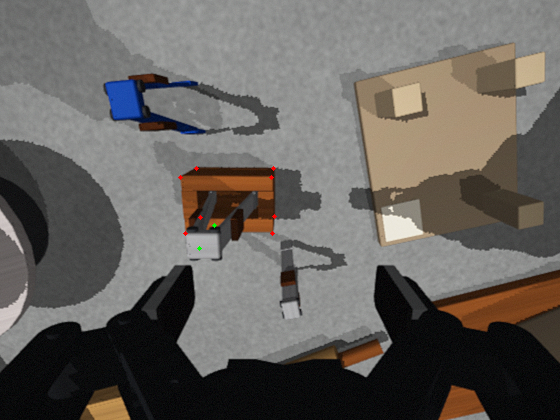

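Call:
carry_out([
  [[-0.0135,-0.0573,0,0],[-0.0135,-0.0573,0,0],[-0.0135,-0.0573,0,0],[-0.0135,-0.0573,0,0],[-0.0135,-0.0573,0.025,0],[-0.0135,-0.0573,0.05,0],[-0.0135,-0.0573,0.075,0],[-0.0135,-0.0573,0.1,0],[-0.0135,-0.0573,0.115,0],[-0.0135,-0.0573,0.126,0],[-0.0135,-0.0573,0.126,0],[-0.0135,-0.0573,0.126,0]],
])

```text
clock: 5.43
position: [0.5478, -0.3052, 0.1056]
tool_rot: [3.141, -0.0, 2.85]
force: [0.2, -0.5, 0.7]
grip_width: 0.0855
finger_force: 0.0
```

Call:
carry_out([
  [[0,0,0,0],[0,0,0,0],[0,0,0,0],[0,0,0,0],[0,0,0,0],[0,0,0,0],[0,0,0,0],[0,0,0,0]],
], grip=0.038, grip_force=20)

```text
clock: 6.1
position: [0.5478, -0.3063, 0.1061]
tool_rot: [-3.141, 0.001, 2.85]
force: [-1.0, -1.0, 6.8]
grip_width: 0.0379
finger_force: 9.8
```

```bash
python3 - <<'E'
from h import *
s=bot.observe(); print(s["position"],s["force"],s["finger_force"],s["grip_width"])
f=bot.grab_frame("wrist"); g=bot.grab_frame("scene")
a=f["pixels"][:,:,::-1]; b=g["pixels"][270:390,90:250,::-1]
cv2.imwrite("pics/w3.png",np.hstack([cv2.resize(a,(400,300)),cv2.resize(b,(400,300))]))
E
```

```text
[ 0.54781163 -0.30627898  0.10606387] [-0.999025   -1.01875444  6.79102416] 9.767380803823471 0.03791050732126093
```

View pics/w3.png

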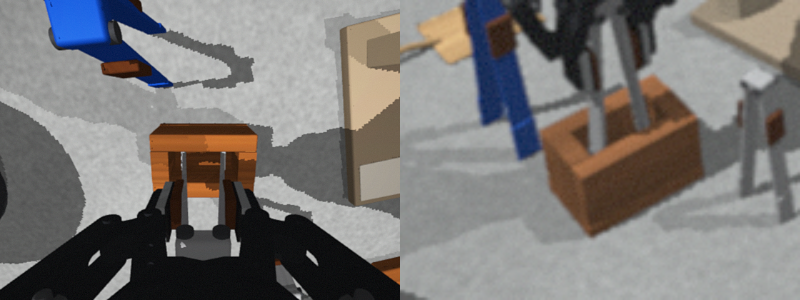

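Call:
carry_out([
  [[0,0,-0.01,0],[0,0,-0.03,0],[0,0,-0.05,0],[0,0,-0.08,0],[0,0,-0.11,0],[0,0,-0.14,0],[0,0,-0.16,0],[0,0,-0.17,0],[0,0,-0.17,0],[0,0,-0.17,0],[0,0,-0.17,0]],
])

```text
clock: 7.12
position: [0.5469, -0.3054, 0.2738]
tool_rot: [3.141, -0.002, 2.85]
force: [-0.0, -1.0, -1.9]
grip_width: 0.0385
finger_force: 5.4
```

```bash
python3 - <<'E'
from h import *
s=bot.observe(); print(s["position"],s["tool_rot"],s["force"],s["finger_force"],s["grip_width"])
g=bot.grab_frame("scene"); f=bot.grab_frame("wrist")
for n,x in(("scene",g),("wrist",f)):
  for r in bot.spot_point(x,"tongs"): print(n,np.round(r["position"]),r["conf"])
  p=s["position"]; print(proj(x,[p-[0,0,.095],p]).round())
a=f["pixels"][:,:,::-1]; b=g["pixels"][200:380,90:330,::-1]
cv2.imwrite("pics/w4.png",np.hstack([cv2.resize(a,(400,300)),cv2.resize(b,(400,300))]))
E
```

```text
[ 0.54694124 -0.30535064  0.27380516] [ 3.14131073e+00 -2.14791697e-03  2.84988419e+00] [-0.01019861 -1.02343538 -1.89808373] 5.44712595641613 0.038464177824709914
scene [235. 354.] 0.83
scene [133. 324.] 0.75
scene [168. 267.] 0.65
scene [266. 274.] 0.52
[[170. 266.]
 [164. 219.]]
wrist [327. 235.] 0.64
wrist [250.  99.] 0.56
[[284. 215.]
 [285. 271.]]
```

View pics/w4.png

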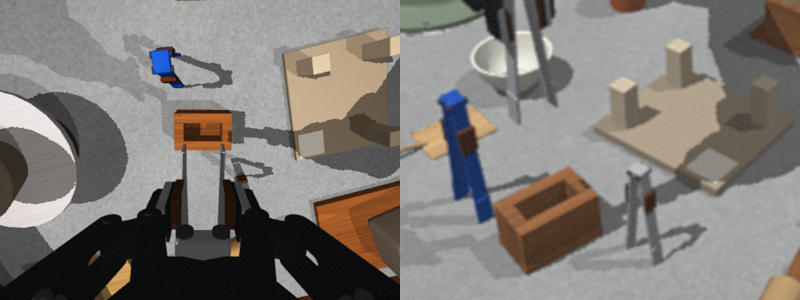

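Call:
carry_out([
  [[0.002,0.01,0,-1],[0.006,0.035,0,-2],[0.012,0.07,0,-4],[0.019,0.11,0,-5],[0.026,0.15,0,-7],[0.033,0.19,0,-8],[0.04,0.23,0,-9],[0.047,0.27,0,-11],[0.054,0.31,0,-12],[0.06,0.35,0,-13],[0.066,0.385,0,-14],[0.069,0.41,0,-14.2]],
])

```text
clock: 8.32
position: [0.5986, 0.1116, 0.2751]
tool_rot: [3.14, -0.001, 3.103]
force: [-0.4, -0.3, -1.4]
grip_width: 0.038
finger_force: 5.4
```

Call:
carry_out([
  [[0,0.009,0,0],[0,0.012,0,0],[0,0.012,0,0],[0,0.012,0,0],[0,0.012,0,0],[0,0.012,0,0]],
])

```text
clock: 8.82
position: [0.5999, 0.1175, 0.2754]
tool_rot: [-3.141, 0.0, 3.096]
force: [0.0, -0.0, -0.9]
grip_width: 0.0384
finger_force: 5.4
```

```bash
python3 - <<'E'
from h import *
s=bot.observe(); print(s["position"],s["tool_rot"],s["force"],s["finger_force"],s["grip_width"])
f=bot.grab_frame("wrist"); np.savez("w5.npz",pixels=f["pixels"],K=f["K"],pose=f["pose"]); print(np.abs(bot.observe()["position"]-s["position"]).max())
print(f["pose"].round(4).tolist())
cv2.imwrite("pics/w5.png",cv2.resize(f["pixels"][:,:,::-1],(800,600),interpolation=cv2.INTER_CUBIC))
E
```

```text
[0.59990964 0.11745033 0.27542551] [-3.14131704e+00  1.65360086e-04  3.09595543e+00] [ 0.04126411 -0.01785805 -0.85478738] 5.443656966090202 0.03839595057018295
0.00022174202296953993
[[0.0458, 0.9562, 0.2892, 0.5256], [0.9989, -0.0439, -0.0132, 0.1206], [0.0001, 0.2895, -0.9572, 0.418], [0.0, 0.0, 0.0, 1.0]]
```

View pics/w5.png

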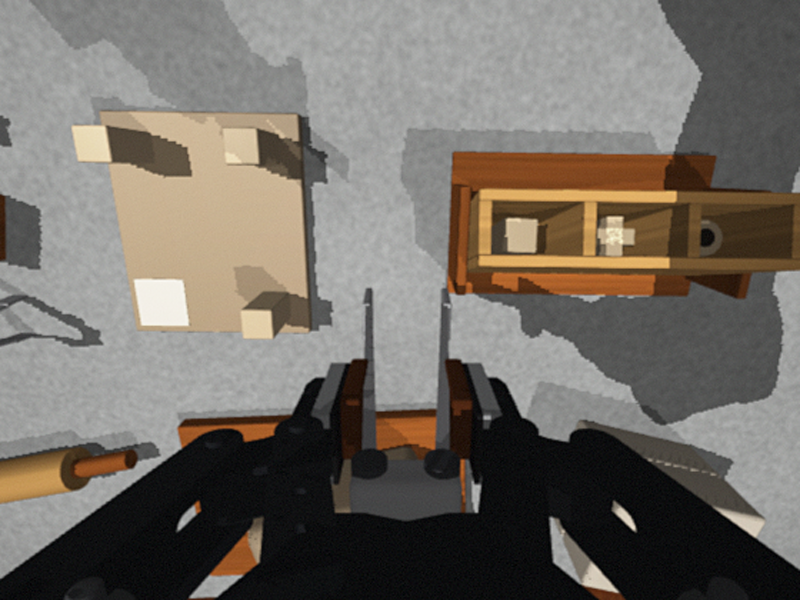

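```bash
python3 - <<'E'
from h import *
d=np.load("w5.npz"); f={k:d[k] for k in d.files}
Z=lambda p:(np.array(p,float)+.5)/1.42857-.5
pf=lambda u,v,y: np.array([.013-.257*u+.966*v, y, .026+.966*u+.257*v])
C=[];px=[]
for yc,(l,r) in zip((-.07,0,.07),((491,584),(597,688),(700,795))):
    for v,rows in((-.018,(202,202,203,203,203.5,204)),(.018,(257,257.5,257.5,258,258,258.5))):
        k=round((yc+.07)/.07)*2
        C+= [pf(.1,v,yc-.031),pf(.1,v,yc+.031)]; px+=[[l,rows[k]],[r,rows[k+1]]]
C=np.array(C);px=Z(px)
R=least_squares(lambda q:(proj(f,place(*q,C))-px).ravel(),[.583,.272,-.044],x_scale=.01);print("rack",R.x.round(4),R.fun.reshape(-1,2).round(1).tolist())
R2=least_squares(lambda q:(proj(f,place(*q[:3],C)+[0,0,q[3]])-px).ravel(),[.583,.272,-.044,0],x_scale=.01);print("rack,z",R2.x.round(4),np.abs(R2.fun).max())
q=R.x
g=least_squares(lambda t:(proj(f,place(*q,pf(.06,t[0],t[1])))-Z([[522,234]])).ravel(),[0,-.07],x_scale=.01);print("post v,y",g.x.round(4))
print("mouth",place(*q,pf(.1,0,-.07)).round(4),"post top",place(*q,pf(.06,*g.x)).round(4))
for z in(.176,.179,.182): print("tip",z,onplane(f,Z([407.5,288.5]),z)+[.01,0,0], [onplane(f,Z([x,288.5]),z)[1].round(4) for x in(373,442)])
E
```

```text
rack [ 0.5838  0.2763 -0.0493] [[0.5, 0.5], [0.5, 0.7], [0.2, -0.1], [-0.2, -0.2], [-0.2, 0.1], [1.1, 0.3], [-0.9, -0.2], [0.1, -0.3], [1.1, -0.0], [-0.5, -0.1], [0.1, -0.3], [-1.7, -0.4]]
rack,z [ 0.5836  0.2756 -0.0499  0.0013] 1.291619128764978
post v,y [-0.0023 -0.07  ]
mouth [[0.5677 0.207  0.1226]] post top [[0.5758 0.2066 0.0834]]
tip 0.176 [0.59990474 0.1185999  0.176     ] [np.float64(0.099), np.float64(0.1382)]
tip 0.179 [0.59910716 0.11862522 0.179     ] [np.float64(0.0992), np.float64(0.138)]
tip 0.182 [0.59830958 0.11865054 0.182     ] [np.float64(0.0995), np.float64(0.1378)]
```

Call:
carry_out([
  [[0.006,0.012,0,0],[0.018,0.036,0,0],[0.03,0.06,0,0],[0.038,0.078,0,0],[0.042,0.0866,0.005,0],[0.042,0.0866,0.015,0],[0.042,0.0866,0.024,0],[0.042,0.0866,0.029,0],[0.042,0.0866,0.029,0],[0.042,0.0866,0.029,0],[0.042,0.0866,0.029,0]],
])

```text
clock: 9.78
position: [0.5621, 0.2065, 0.2465]
tool_rot: [-3.142, 0.0, 3.097]
force: [0.8, 0.5, 0.3]
grip_width: 0.038
finger_force: 5.4
```

```bash
python3 - <<'E'
from h import *
s=bot.observe(); print(s["position"],s["tool_rot"],s["force"],s["finger_force"],s["grip_width"])
f=bot.grab_frame("wrist"); np.savez("w6.npz",pixels=f["pixels"],K=f["K"],pose=f["pose"])
cv2.imwrite("pics/w6.png",cv2.resize(f["pixels"][100:310,160:440,::-1],(800,600),interpolation=cv2.INTER_CUBIC))
E
```

```text
[0.56213081 0.20650989 0.24649338] [-3.14154944e+00  2.90943638e-04  3.09654698e+00] [0.80085396 0.53920978 0.26863026] 5.441862344741821 0.037954394029131054
```

View pics/w6.png

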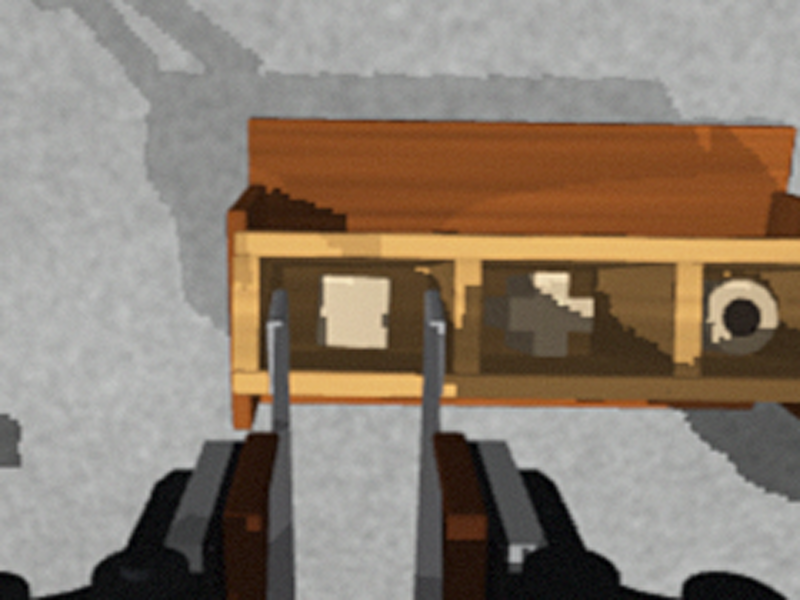

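The tips straddle the square post's pocket: inner edges at crop x 288 and 427, post centre at 355. That is centred to within 1 mm, so I descend along the slant.

Call:
carry_out([
  [[-0.001,0,0.006,0],[-0.002,0,0.015,0],[-0.004,0,0.025,0],[-0.0055,0,0.035,0],[-0.007,0,0.045,0],[-0.0085,0,0.053,0],[-0.0095,0,0.06,0],[-0.0095,0,0.06,0],[-0.0095,0,0.06,0]],
])

```text
clock: 10.58
position: [0.5712, 0.2067, 0.186]
tool_rot: [-3.141, -0.0, 3.098]
force: [-0.3, 0.0, -0.5]
grip_width: 0.0384
finger_force: 5.4
```

Call:
carry_out([
  [[-0.001,0,0.006,0],[-0.002,0,0.012,0],[-0.003,0,0.0175,0],[-0.003,0,0.0175,0],[-0.003,0,0.0175,0]],
])

```text
clock: 11.0
position: [0.5741, 0.2065, 0.1684]
tool_rot: [-3.141, -0.001, 3.098]
force: [0.0, -0.3, -1.4]
grip_width: 0.0387
finger_force: 5.4
```

Call:
carry_out([
  [[-0.0007,0,0.005,0],[-0.0012,0,0.01,0],[-0.0012,0,0.01,0],[-0.0012,0,0.01,0]],
])

```text
clock: 11.33
position: [0.5753, 0.2065, 0.1585]
tool_rot: [-3.141, -0.0, 3.098]
force: [-0.3, -0.0, -1.6]
grip_width: 0.0378
finger_force: 5.4
```

```bash
python3 - <<'E'
from h import *
s=bot.observe(); print(s["position"],s["tool_rot"],s["force"],s["moment"],s["grip_width"])
f=bot.grab_frame("wrist")
cv2.imwrite("pics/w7.png",cv2.resize(f["pixels"][100:310,160:440,::-1],(800,600),interpolation=cv2.INTER_CUBIC))
E
```

```text
[0.57530906 0.20646118 0.15845004] [-3.14129525e+00 -4.54802816e-04  3.09759058e+00] [-0.32568781 -0.04688991 -1.56290506] [-0.03757438  0.04447645 -0.00186499] 0.03777294309956379
```

View pics/w7.png

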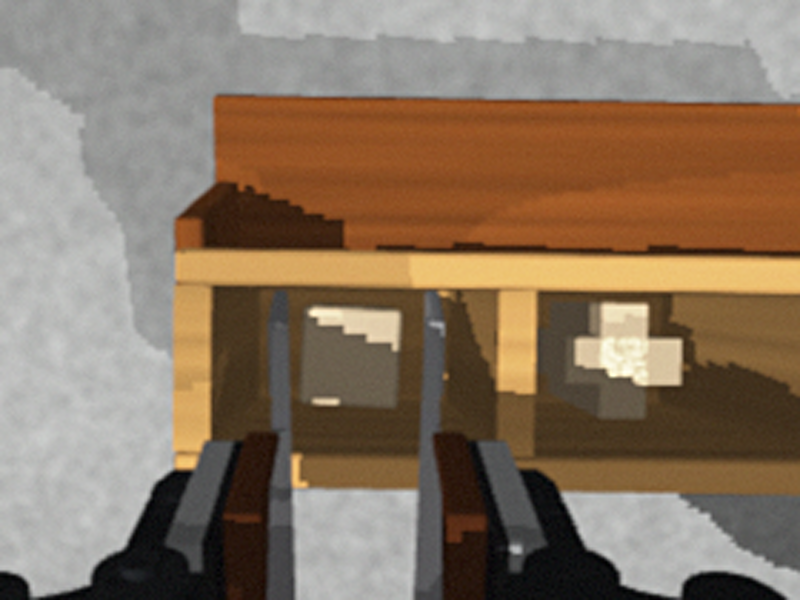

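Call:
carry_out([
  [[0,0,0,0],[0,0,0,0],[0,0,0,0],[0,0,0,0]],
], grip=0.03, grip_force=20)

```text
clock: 11.72
position: [0.5754, 0.2065, 0.1589]
tool_rot: [3.142, 0.0, 3.098]
force: [-0.2, 1.0, -1.7]
grip_width: 0.0352
finger_force: 20.6
```

Call:
carry_out([
  [[0,0,0,0],[0,0,0,0],[0,0,0,0],[0,0,0,0]],
], grip=0.03, grip_force=34)

```text
clock: 12.05
position: [0.5754, 0.2065, 0.1589]
tool_rot: [3.142, 0.0, 3.098]
force: [-0.3, 0.4, 0.2]
grip_width: 0.0347
finger_force: 36.5
```

Call:
carry_out([
  [[0.001,0,-0.004,0],[0.003,0,-0.012,0],[0.006,0,-0.022,0],[0.009,0,-0.034,0],[0.0125,0,-0.047,0],[0.016,0,-0.06,0],[0.0195,0,-0.073,0],[0.023,0,-0.086,0],[0.0265,0,-0.1,0],[0.03,0,-0.113,0],[0.033,0,-0.124,0],[0.035,0,-0.132,0]],
])

```text
clock: 13.05
position: [0.5402, 0.2082, 0.2926]
tool_rot: [3.141, 0.001, 3.098]
force: [0.1, -0.0, -2.5]
grip_width: 0.0347
finger_force: 36.4
```

Call:
carry_out([
  [[0,0,-0.008,0],[0,0,-0.016,0],[0,0,-0.02,0],[0,0,-0.02,0],[0,0,-0.02,0]],
])

```text
clock: 13.47
position: [0.5405, 0.208, 0.3105]
tool_rot: [-3.141, -0.0, 3.097]
force: [0.3, -0.0, -0.5]
grip_width: 0.0346
finger_force: 36.4
```

```bash
python3 - <<'E'
from h import *
s=bot.observe(); print(s["position"],s["tool_rot"],s["force"],s["moment"],s["grip_width"])
f=bot.grab_frame("wrist");g=bot.grab_frame("scene")
P=proj(g,[s["position"]-[0,0,.1]])[0]; print(P)
x,y=P.round().astype(int)
a=cv2.resize(f["pixels"][100:310,160:440,::-1],(400,300)); b=cv2.resize(g["pixels"][max(0,y-60):y+60,x-80:x+80,::-1],(400,300),interpolation=cv2.INTER_CUBIC)
cv2.imwrite("pics/w8.png",np.hstack([a,b]))
E
```

```text
[0.54047094 0.20801812 0.31053243] [-3.14139592e+00 -2.93645382e-04  3.09748510e+00] [ 0.30656532 -0.00111565 -0.51527113] [ 0.01524683  0.02548008 -0.00864193] 0.03459176004180467
[320.86444611 141.01139067]
```

View pics/w8.png

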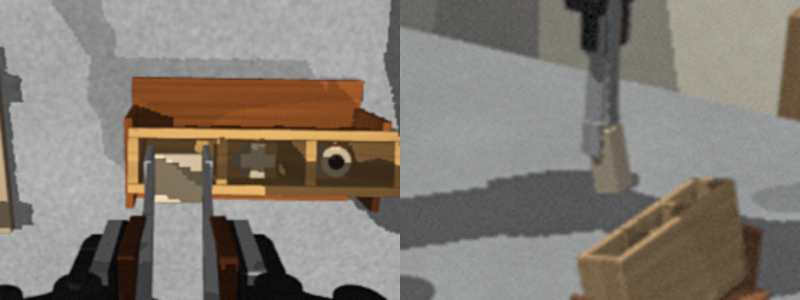

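The post is held and clear of the rack, tilted as it was in the pocket. I have used up my picture views, so from here I rely on numbers only.

Call:
carry_out([
  [[-0.003,-0.009,0,0],[-0.01,-0.03,0,0],[-0.02,-0.06,0,0.2],[-0.032,-0.095,0,0.4],[-0.044,-0.13,0,0.6],[-0.056,-0.165,0,0.8],[-0.068,-0.2,0,0.8],[-0.08,-0.235,0,0.8],[-0.091,-0.268,0,0.8],[-0.1,-0.295,0,0.8],[-0.107,-0.315,0,0.8],[-0.1098,-0.3235,0,0.8]],
])

```text
clock: 14.57
position: [0.6357, -0.1246, 0.3102]
tool_rot: [-3.14, -0.001, 3.08]
force: [0.3, 0.7, -1.3]
grip_width: 0.0345
finger_force: 36.4
```

Call:
carry_out([
  [[0,0,0.015,0],[0,0,0.04,0],[0,0,0.07,0],[0,0,0.095,0],[0,0,0.11,0],[0,0,0.115,0],[0,0,0.115,0],[0,0,0.115,0],[0,0,0.115,0]],
])

```text
clock: 15.32
position: [0.6365, -0.1201, 0.1971]
tool_rot: [-3.141, 0.002, 3.084]
force: [0.4, -0.4, -1.2]
grip_width: 0.0348
finger_force: 36.4
```

```bash
cat > m.py <<'E'
from h import *
s=bot.observe(); print(s["clock"],s["position"],s["tool_rot"],s["force"],s["grip_width"])
S=[.57,-.0599,-.058]
for n in("wrist","top","scene"):
    f=bot.grab_frame(n); cv2.imwrite(f"pics/m_{n}.png",f["pixels"][:,:,::-1])
    tip=s["position"]-[0,0,.096]
    print(n,"tip",proj(f,[tip]).round(1).tolist(),"post bottom/top at tip-40/+20",proj(f,[tip-[0,0,.04],tip+[0,0,.02]]).round(1).tolist(),"patch",proj(f,[[.6367,-.119,.014]]).round(1).tolist())
    for l in("post","patch"):
        for r in bot.regions_of(f,l):
            m=r["region"]; 
            if m.sum()<30: continue
            p=r["position"]; (c,w,a)=cv2.minAreaRect(cv2.findNonZero(m.astype(np.uint8)))
            ys,xs=np.nonzero(m); print("  ",l,np.round(p,1),round(r["conf"],2),m.sum(),"bbox",xs.min(),ys.min(),xs.max(),ys.max(),np.round(c,1),np.round(w,1),round(a,1))
E
python3 m.py
```

```text
15.3167 [ 0.63650711 -0.12005407  0.19714013] [-3.14147268e+00  1.77493309e-03  3.08366984e+00] [ 0.35504931 -0.41697191 -1.15669563] 0.034828191980665196
wrist tip [[284.2, 214.7]] post bottom/top at tip-40/+20 [[284.2, 201.9], [284.3, 222.7]] patch [[285.1, 190.8]]
   post [284.1 223. ] 0.94 1192 bbox 268 206 302 241 [285.  223.5] [35. 34.] 90.0
   patch [287.7 186.2] 0.86 1555 bbox 265 169 308 206 [286.5 187.5] [43. 37.] 0.0
top tip [[327.0, 199.7]] post bottom/top at tip-40/+20 [[325.1, 203.6], [328.0, 197.7]] patch [[322.6, 207.9]]
scene tip [[276.3, 264.5]] post bottom/top at tip-40/+20 [[276.4, 280.7], [276.2, 256.2]] patch [[276.9, 298.6]]
   post [283.6 274.5] 0.89 418 bbox 273 255 290 286 [281.5 270.5] [31. 17.] 90.0
   post [278.1 296.5] 0.72 370 bbox 263 289 291 308 [277.3 298.5] [24.5 18.6] 29.1
   post [279.3 233.7] 0.48 896 bbox 267 191 285 270 [276.  230.5] [79. 18.] 90.0
   patch [276.4 298.6] 0.68 348 bbox 263 289 292 308 [277.4 298.7] [25.5 17. ] 26.6
```

Call:
carry_out([
  [[0,0,0.01,0],[0,0,0.02,0],[0,0,0.025,0],[0,0,0.025,0],[0,0,0.025,0],[0,0,0.025,0]],
])

```text
clock: 16.27
position: [0.636, -0.12, 0.1709]
tool_rot: [-3.142, 0.0, 3.084]
force: [-0.7, 0.4, -1.1]
grip_width: 0.0344
finger_force: 36.4
```

Call:
carry_out([
  [[0,0,0,0],[0,0,0,0],[0,0,0,0],[0,0,0,0],[0,0,0,0],[0,0,0,0],[0,0,0,0],[0,0,0,0]],
], grip=0.03, grip_force=21)

```text
clock: 16.93
position: [0.6359, -0.12, 0.1708]
tool_rot: [-3.142, 0.0, 3.084]
force: [-1.0, -0.1, -0.5]
grip_width: 0.0348
finger_force: 36.4
```

```bash
python3 m.py
```

```text
16.9333 [ 0.63592699 -0.11996806  0.17081252] [-3.14155678e+00  9.99553926e-06  3.08360575e+00] [-1.0352856  -0.07349119 -0.47877918] 0.03481483575619633
wrist tip [[284.2, 214.9]] post bottom/top at tip-40/+20 [[284.1, 202.2], [284.2, 222.8]] patch [[285.1, 197.5]]
   post [347.5 109.8] 0.68 32556 bbox 251 1 444 225 [348.6 112.6] [224.3 192.7] 89.1
   post [286.3 224.7] 0.67 1208 bbox 267 206 302 241 [284.5 223.5] [35. 35.] 90.0
   post [280.1 320.6] 0.25 7165 bbox 242 202 326 364 [284. 283.] [ 84. 162.] 0.0
   patch [284.7 188.4] 0.95 1462 bbox 261 173 309 206 [285.  189.5] [33. 48.] 90.0
top tip [[325.7, 202.6]] post bottom/top at tip-40/+20 [[323.8, 206.3], [326.6, 200.6]] patch [[322.6, 207.9]]
scene tip [[276.2, 275.1]] post bottom/top at tip-40/+20 [[276.3, 290.8], [276.1, 267.0]] patch [[276.9, 298.6]]
   patch [275.3 301.4] 0.56 278 bbox 263 291 292 308 [277.  300.3] [27.7 15.3] 15.5
```

Call:
carry_out([
  [[0,0,0,0],[0,0,0,0],[0,0,0,0],[0,0,0,0]],
], grip=0.0345, grip_force=21)

```text
clock: 17.72
position: [0.6359, -0.1199, 0.1708]
tool_rot: [3.142, -0.0, 3.084]
force: [-0.5, 0.0, -1.7]
grip_width: 0.0346
finger_force: 33.5
```

Call:
carry_out([
  [[0,0,0,0],[0,0,0,0],[0,0,0,0],[0,0,0,0]],
], grip=0.0348, grip_force=21)

```text
clock: 18.05
position: [0.6359, -0.1199, 0.1708]
tool_rot: [-3.142, 0.0, 3.084]
force: [0.1, -0.2, -1.5]
grip_width: 0.0348
finger_force: 23.0
```

Call:
carry_out([
  [[0,0,0,0],[0,0,0,0],[0,0,0,0],[0,0,0,0],[0,0,0,0],[0,0,0,0],[0,0,0,0],[0,0,0,0]],
], grip=0.0349)

```text
clock: 18.72
position: [0.6359, -0.12, 0.1708]
tool_rot: [-3.142, -0.0, 3.084]
force: [-0.8, -0.3, -1.0]
grip_width: 0.0351
finger_force: 19.7
```

```bash
python3 m.py
```

```text
18.7167 [ 0.63589764 -0.11997604  0.17079869] [-3.14155763e+00 -3.75473306e-05  3.08357711e+00] [-0.82537624 -0.31728769 -1.01000932] 0.03505172326283437
wrist tip [[284.2, 214.9]] post bottom/top at tip-40/+20 [[284.1, 202.2], [284.2, 222.8]] patch [[285.1, 197.5]]
   post [281.8 223.4] 0.69 1137 bbox 269 206 301 241 [285.  223.5] [35. 32.] 90.0
   patch [285.9 189.8] 0.97 1464 bbox 263 173 309 206 [286.  189.5] [33. 46.] 90.0
top tip [[325.7, 202.6]] post bottom/top at tip-40/+20 [[323.8, 206.3], [326.6, 200.6]] patch [[322.6, 207.9]]
scene tip [[276.1, 275.1]] post bottom/top at tip-40/+20 [[276.3, 290.8], [276.1, 267.0]] patch [[276.9, 298.6]]
   post [282.4 281.7] 0.84 437 bbox 272 265 290 296 [280.1 280.5] [31.6 17.7] 78.7
   patch [271.4 299.5] 0.85 234 bbox 264 293 291 307 [277.1 300.5] [26.4 13.2] 10.6
```

The post did not swing when loosened; it still appears about 0.26 rad tilted. I'll touch its lower edge to the patch and roll it upright by dragging along +x.

Call:
carry_out([
  [[0.004,0,0.002,0],[0.009,0,0.006,0],[0.0136,0,0.01,0],[0.0136,0,0.014,0],[0.0136,0,0.016,0],[0.0136,0,0.016,0],[0.0136,0,0.016,0]],
])

```text
clock: 19.75
position: [0.6224, -0.1192, 0.1547]
tool_rot: [-3.142, -0.0, 3.084]
force: [-0.7, 0.4, -2.0]
grip_width: 0.035
finger_force: 19.7
```

Call:
carry_out([
  [[0,0,0.001,0],[0,0,0.001,0],[0,0,0.002,0],[0,0,0.002,0]],
])

```text
clock: 20.08
position: [0.6223, -0.1191, 0.1527]
tool_rot: [3.142, -0.0, 3.084]
force: [-0.1, 0.5, -0.9]
grip_width: 0.0347
finger_force: 19.7
```

Call:
carry_out([
  [[0,0,0.0005,0],[0,0,0.001,0],[0,0,0.001,0],[0,0,0.001,0]],
])

```text
clock: 20.42
position: [0.6223, -0.1192, 0.1518]
tool_rot: [-3.142, -0.0, 3.084]
force: [-0.0, 0.1, -1.5]
grip_width: 0.0349
finger_force: 19.7
```

Call:
carry_out([
  [[0,0,0.0005,0],[0,0,0.001,0],[0,0,0.001,0],[0,0,0.001,0]],
])

```text
clock: 20.75
position: [0.6223, -0.1192, 0.1508]
tool_rot: [-3.142, -0.0, 3.084]
force: [0.6, 0.7, -1.4]
grip_width: 0.0352
finger_force: 19.7
```

Call:
carry_out([
  [[0,0,0.0005,0],[0,0,0.001,0],[0,0,0.001,0],[0,0,0.001,0]],
])

```text
clock: 21.08
position: [0.6224, -0.1192, 0.1499]
tool_rot: [-3.142, 0.0, 3.084]
force: [0.0, -0.3, -1.0]
grip_width: 0.0352
finger_force: 19.7
```

Call:
carry_out([
  [[0,0,0.0005,0],[0,0,0.001,0],[0,0,0.001,0],[0,0,0.001,0]],
])

```text
clock: 21.42
position: [0.6224, -0.1191, 0.1488]
tool_rot: [3.142, 0.0, 3.084]
force: [-0.1, 0.1, 0.3]
grip_width: 0.0351
finger_force: 19.8
```

Call:
carry_out([
  [[0,0,0.0005,0],[0,0,0.0005,0],[0,0,0.0005,0]],
])

```text
clock: 21.67
position: [0.6223, -0.1192, 0.1483]
tool_rot: [-3.142, -0.0, 3.084]
force: [-0.1, -0.7, 1.5]
grip_width: 0.0349
finger_force: 19.8
```

```bash
cat > fz.py <<'E'
from h import *
A=[]
for i in range(5): bot.grab_frame("top"); A.append(bot.observe()["force"])
print(np.mean(A,0).round(2),np.std(A,0).round(2)); s=bot.observe(); print(s["clock"],s["position"].round(4),s["moment"].round(3),s["finger_force"])
E
python3 fz.py; python3 m.py
```

```text
[-0.02  0.14  0.96] [0.44 0.14 0.27]
21.9167 [ 0.6223 -0.1192  0.1483] [-0.009  0.025  0.027] 19.80715844205406
21.9167 [ 0.62232771 -0.11917222  0.1482963 ] [-3.14155912e+00 -1.94023451e-05  3.08360311e+00] [-0.46400644  0.25557584  0.48774662] 0.03546845397504746
wrist tip [[284.2, 214.9]] post bottom/top at tip-40/+20 [[284.2, 202.2], [284.2, 222.8]] patch [[285.2, 217.3]]
   post [283.3 224.5] 0.73 1118 bbox 268 207 301 242 [284.5 224.5] [35. 33.] 90.0
   patch [282.3 321.3] 0.75 7233 bbox 241 201 328 364 [284.5 282.8] [ 87.1 162.5] 1.5
   patch [286.6 198.4] 0.6 622 bbox 262 193 310 226 [286.  209.5] [33. 48.] 90.0
top tip [[324.3, 210.0]] post bottom/top at tip-40/+20 [[322.5, 213.5], [325.2, 208.2]] patch [[322.6, 207.9]]
   post [279.7 198.9] 0.7 153 bbox 275 194 286 209 [280.5 201.6] [10.2 15.3] 5.7
scene tip [[270.8, 281.4]] post bottom/top at tip-40/+20 [[271.0, 296.7], [270.7, 273.5]] patch [[276.9, 298.6]]
   post [277.1 287.5] 0.92 427 bbox 267 270 285 302 [274.7 285.9] [32.3 17.5] 76.0
   patch [278.2 301.8] 0.57 155 bbox 263 296 291 308 [277.2 302.3] [11.6 28.1] 87.4
```

Call:
carry_out([
  [[-0.001,0,0,0],[-0.002,0,0,0],[-0.003,0,0,0],[-0.004,0,0,0],[-0.005,0,0,0],[-0.006,0,0.0002,0],[-0.006,0,0.0002,0],[-0.006,0,0.0002,0]],
])

```text
clock: 23.03
position: [0.6284, -0.1195, 0.1481]
tool_rot: [-3.142, 0.0, 3.084]
force: [0.0, -0.0, -1.1]
grip_width: 0.0348
finger_force: 19.7
```

```bash
python3 fz.py; python3 m.py
```

```text
[-0.02  0.22 -1.26] [0.51 0.6  0.57]
23.2833 [ 0.6283 -0.1195  0.1481] [-0.03   0.022  0.066] 19.68780451345083
23.2833 [ 0.62826541 -0.11951963  0.14807548] [-3.14157563e+00 -7.50804199e-05  3.08363225e+00] [-0.54278672  1.36973848 -0.84077938] 0.03492499620150819
wrist tip [[284.2, 214.9]] post bottom/top at tip-40/+20 [[284.2, 202.2], [284.2, 222.8]] patch [[285.2, 211.3]]
   post [283.5 220.6] 0.69 1332 bbox 268 201 301 242 [284.5 221.5] [41. 33.] 90.0
   patch [291.  192.6] 0.84 729 bbox 262 187 311 223 [286.5 205. ] [36. 49.] 90.0
top tip [[324.4, 207.7]] post bottom/top at tip-40/+20 [[322.7, 211.3], [325.4, 205.9]] patch [[322.6, 207.9]]
scene tip [[273.2, 282.6]] post bottom/top at tip-40/+20 [[273.3, 297.9], [273.1, 274.7]] patch [[276.9, 298.6]]
   post [276.9 291.6] 0.86 435 bbox 268 271 286 303 [276.1 287.1] [32.5 17.7] 81.9
   post [180.  326.6] 0.71 2787 bbox 147 300 211 364 [179.1 330.7] [48.6 65.7] 61.4
   post [347.9 195.1] 0.2 4772 bbox 299 152 388 239 [344.8 196.3] [ 63.6 101.2] 48.1
   patch [276.7 303.5] 0.74 174 bbox 263 295 291 309 [277. 302.] [14. 28.] 90.0
```

Call:
carry_out([
  [[0,0,0.0005,0],[0,0,0.001,0],[0,0,0.0013,0],[0,0,0.0013,0],[-0.001,0,0.0014,0],[-0.002,0,0.0015,0],[-0.003,0,0.0017,0],[-0.004,0,0.0018,0],[-0.004,0,0.0018,0]],
])

```text
clock: 24.48
position: [0.6324, -0.1197, 0.1461]
tool_rot: [-3.142, -0.0, 3.084]
force: [0.4, -0.6, 0.5]
grip_width: 0.0351
finger_force: 19.8
```

```bash
python3 fz.py; python3 m.py
```

```text
[-0.22  0.22 -1.02] [0.37 0.67 0.72]
24.7333 [ 0.6322 -0.1197  0.1462] [-0.022 -0.074 -0.008] 19.702924645825988
24.7333 [ 0.63221871 -0.11974203  0.14621386] [-3.14155123e+00 -2.20088278e-04  3.08363765e+00] [ 0.28732296 -0.05382305 -2.30086755] 0.03531948035596529
wrist tip [[284.2, 214.9]] post bottom/top at tip-40/+20 [[284.2, 202.2], [284.2, 222.9]] patch [[285.2, 207.9]]
   post [283.5 222.1] 0.73 1537 bbox 268 197 302 244 [285.  220.5] [47. 34.] 90.0
   patch [288.6 188.7] 0.61 857 bbox 261 183 311 226 [286.  204.5] [43. 50.] 90.0
top tip [[324.4, 206.3]] post bottom/top at tip-40/+20 [[322.7, 209.9], [325.4, 204.5]] patch [[322.6, 207.9]]
scene tip [[274.8, 284.1]] post bottom/top at tip-40/+20 [[274.9, 299.4], [274.7, 276.2]] patch [[276.9, 298.6]]
   post [278.  289.7] 0.66 372 bbox 270 272 286 303 [278.  287.5] [31. 16.] 90.0
   post [179.9 326.5] 0.45 2850 bbox 146 300 211 365 [179.8 331.6] [49.2 64.4] 63.4
   post [280.9 246.1] 0.4 334 bbox 275 221 283 272 [278.9 246.5] [ 7.8 50.9] 1.8
   patch [273.3 304.8] 0.65 100 bbox 264 297 289 308 [276.3 302.7] [24.9 10.6] 2.6
```

```bash
cat > tilt.py <<'E'
from h import *
def fit(f,r0,r1,col,z0=.014):
    ex=np.array([.9983,-.058,0])
    def rows(t):
        th,xc=t; c,s=np.cos(th),np.sin(th)
        C=np.array([xc,-.119,z0])           # -x bottom edge, lowest
        ax=np.array([c,0,s]); az=np.array([-s,0,c])   # body axes, top toward -x for th>0
        far=C+.026*ax+.06*az; nb=C
        P=proj(f,[C,far]); return [P[0,1]-r0,P[1,1]-r1]
    r=least_squares(rows,[.1,.62],x_scale=[.1,.01]); return r.x
if __name__=="__main__":
    f=bot.grab_frame("wrist"); R=[r for r in bot.regions_of(f,"post") if 700<r["region"].sum()<3000 and abs(r["position"][0]-284)<15 and 195<r["position"][1]<245]
    m=R[0]["region"]; ys,xs=np.nonzero(m); rows=np.nonzero(m.sum(1)>12)[0]
    print(bot.observe()["clock"],rows.min(),rows.max(),R[0]["conf"]); th,xc=fit(f,rows.min()-.5,rows.max()+.5,0); print("theta",th.round(3),"corner x",xc.round(4),"centre x",(xc+.013*np.cos(th)-.03*np.sin(th)).round(4))
    for a,b in((207,242),(201,242)): print(a,b,fit(f,a-.5,b+.5,0).round(3))
E
python3 tilt.py
```

```text
25.2833 197 243 0.6
theta 0.086 corner x 0.6259 centre x 0.6363
207 242 [0.267 0.635]
201 242 [0.169 0.63 ]
```

Call:
carry_out([
  [[0,0,0.0005,0],[0,0,0.001,0],[0,0,0.001,0],[-0.001,0,0.0013,0],[-0.002,0,0.0016,0],[-0.003,0,0.0018,0],[-0.0035,0,0.002,0],[-0.0035,0,0.002,0]],
])

```text
clock: 25.95
position: [0.6359, -0.1199, 0.1442]
tool_rot: [3.142, -0.0, 3.084]
force: [-0.1, 0.6, 0.6]
grip_width: 0.035
finger_force: 19.9
```

```bash
python3 fz.py; python3 tilt.py
```

```text
[-0.42  0.55  0.01] [0.53 0.13 0.83]
26.2 [ 0.6358 -0.1199  0.1443] [ 0.052 -0.007 -0.014] 19.8059943694534
26.3 194 244 0.81
theta 0.023 corner x 0.626 centre x 0.6384
207 242 [0.271 0.638]
201 242 [0.175 0.633]
```

Call:
carry_out([
  [[0,0,0.0004,0],[0,0,0.0008,0],[-0.0005,0,0.0012,0],[-0.0005,0,0.0012,0],[-0.0005,0,0.0012,0]],
])

```text
clock: 26.72
position: [0.6363, -0.12, 0.1431]
tool_rot: [-3.142, -0.0, 3.084]
force: [0.6, 0.8, 1.0]
grip_width: 0.0347
finger_force: 19.9
```

```bash
python3 fz.py; python3 tilt.py
```

```text
[-0.23  0.19  0.41] [0.53 0.51 0.59]
26.9667 [ 0.6363 -0.12    0.1431] [0.075 0.104 0.015] 19.852915649826173
27.0667 194 244 0.92
theta 0.027 corner x 0.6263 centre x 0.6385
207 242 [0.274 0.639]
201 242 [0.178 0.633]
```

Call:
carry_out([
  [[0,0,0,0],[0,0,0,0],[0,0,0,0]],
], grip=0.036)

```text
clock: 27.32
position: [0.6363, -0.12, 0.1431]
tool_rot: [-3.142, -0.0, 3.084]
force: [0.1, 0.1, -0.6]
grip_width: 0.036
finger_force: 10.8
```

Call:
carry_out([
  [[0,0,0,0],[0,0,0,0],[0,0,0,0],[0,0,0,0]],
], grip=0.0383)

```text
clock: 27.65
position: [0.6363, -0.12, 0.1431]
tool_rot: [-3.142, 0.0, 3.084]
force: [0.2, 0.0, -0.9]
grip_width: 0.0383
finger_force: 5.1
```

```bash
python3 fz.py; python3 tilt.py; python3 - <<'E'
from h import *
f=bot.grab_frame("wrist"); im=f["pixels"].mean(2)
np.set_printoptions(linewidth=250); print(im[216,240:330].astype(int)); print(im[226,240:330].astype(int))
for l in("post","tongs"):
  for r in bot.regions_of(f,l)[:2]:
    ys,xs=np.nonzero(r["region"]); print(l,r["conf"],r["position"],xs.min(),xs.max(),ys.min(),ys.max())
E
```

```text
[-0.4  -0.1  -1.21] [0.31 0.27 0.43]
27.9 [ 0.6363 -0.1199  0.1431] [-0.04  -0.015 -0.014] 5.119509771466255
28.0 195 244 0.6
theta 0.045 corner x 0.6273 centre x 0.6389
207 242 [0.274 0.639]
201 242 [0.178 0.633]
[170 166 168 164 161 163 160 164 165 165 152 137 135 159 173 136  75  70  69  74 148 227 242 238 238 241 233 162  88  99 109 109 105 107 103 106 106 110 168 205 205 194 182 183 177 169 171 172 168 167 169 169 169 171 167 168 167 169 169 169 173 153
 109 115 140 141 142 145 129  95  72  70  72  80 153 163 104  84  84  85  89  87  87  86  88  88  86  85  85  88]
[164 165 165 167 168 169 168 167 165 163 163 163 165 164 159 118  73  74  73  72 120 217 247 242 240 243 248 205  93  96 103 105 103 108 104 109 107 106 109 107 107 111 111 108 109 109 108 109 107 108 111 105 111  95  87  85  84  88  86  73  71  68
  80 123 145 143 145 142 120  78  76  73  74  81  98  95  85  85  87  85  87  89  86  89  87  88  89  85  88  87]
post 0.66 [283.6, 220.3] 268 304 194 244
tongs 0.93 [71.9, 258.2] 21 144 198 297
tongs 0.68 [281.3, 321.9] 238 330 202 364
```

Call:
carry_out([
  [[0,0,-0.004,0],[0,0,-0.01,0],[0,0,-0.018,0],[0,0,-0.028,0],[0,0,-0.04,0],[0,0,-0.055,0],[0,0,-0.075,0],[0,0,-0.1,0],[0,0,-0.12,0],[0,0,-0.13,0],[0,0,-0.13,0],[0,0,-0.13,0]],
])

```text
clock: 29.15
position: [0.6362, -0.1199, 0.2731]
tool_rot: [3.142, 0.0, 3.084]
force: [0.1, -0.9, -1.8]
grip_width: 0.0381
finger_force: 5.1
```

```bash
python3 - <<'E'
from h import *
s=bot.observe(); print(s["clock"],s["position"],s["tool_rot"],s["grip_width"],s["finger_force"])
for n in("top","scene","wrist"):
    f=bot.grab_frame(n); cv2.imwrite(f"pics/p_{n}.png",f["pixels"][:,:,::-1])
    e=proj(f,[[.6367,-.119,.014]])[0]; c=proj(f,[[.6367,-.119,.044]])[0]; print(n,"exp",c.round(1),e.round(1))
    for l in("post","prop1"):
      for r in bot.regions_of(f,l):
        if np.hypot(*(r["position"]-c))<25:
          ys,xs=np.nonzero(r["region"]); print(l,r["conf"],np.round(r["position"],1),len(xs),xs.min(),xs.max(),ys.min(),ys.max()); 
          if len(xs)>2500 or len(xs)<80: continue
          print(fitbox([(f,r["region"].astype(np.float32))],box(.026,.026,.014,.074),[.637,-.119],[-.1,.2]))
E
```

```text
29.15 [ 0.63623831 -0.11987956  0.2731159 ] [3.14155734e+00 3.77010463e-04 3.08374354e+00] 0.03810835923702756 5.13013131916523
top exp [323.9 205.2] [322.6 207.9]
scene exp [276.9 287.1] [276.9 298.6]
post 0.79 [277.3 287.4] 491 269 286 272 304
(array([ 0.63961306, -0.12006094,  0.2244163 ]), np.float64(0.09319335222244263))
wrist exp [284.9 183.4] [284.8 178.9]
post 0.74 [285.2 186.7] 678 274 297 171 201
(array([ 0.63860322, -0.11923443, -0.04662299]), np.float64(0.04509609937667847))
```

Call:
carry_out([
  [[0.004,-0.01,0,1],[0.012,-0.03,0,3],[0.023,-0.057,0,5],[0.034,-0.084,0,7],[0.045,-0.111,0,9],[0.056,-0.138,0,11],[0.066,-0.163,0,12],[0.073,-0.18,0,13],[0.0774,-0.1912,0,13.4],[0.0774,-0.1912,0,13.4],[0.0774,-0.1912,0,13.4],[0.0774,-0.1912,0,13.4]],
])

```text
clock: 30.6
position: [0.5486, -0.3052, 0.273]
tool_rot: [3.141, -0.0, 2.851]
force: [0.7, 0.5, -1.6]
grip_width: 0.038
finger_force: 5.1
```

```bash
python3 - <<'E'
from h import *
s=bot.observe(); print(s["clock"],s["position"],s["tool_rot"],s["grip_width"])
f=bot.grab_frame("wrist"); a=d=np.load("w5.npz")["pixels"]; b=f["pixels"]; o=cv2.imread("pics/p_wrist.png")[:,:,::-1]
for nm,(x0,x1) in(("L",(250,268)),("R",(304,322))):
    t=cv2.Canny(a[192:262,x0:x1].copy(),60,160)
    for k,w in(("p",o),("now",b)):
        S=cv2.Canny(np.ascontiguousarray(w[177:277,x0-12:x1+12]),60,160)
        r=cv2.matchTemplate(cv2.GaussianBlur(S,(3,3),0),cv2.GaussianBlur(t,(3,3),0),cv2.TM_CCOEFF_NORMED); _,v,_,l=cv2.minMaxLoc(r); print(nm,k,v,l[0]-12,l[1]-15)
V=[(f,None)]
r=mask(f,"stand",proj(f,[[.547,-.3066,.03]])[0]); m=r["region"].astype(np.uint8); h=np.zeros((420,560),np.uint8); cv2.fillConvexPoly(h,cv2.convexHull(cv2.findNonZero(m)),1)
print(r["conf"],m.sum(),fitbox([(f,h.astype(np.float32))],box(.062,.094,0,.06),[.547,-.306],[-.3]))
E
```

```text
30.6 [ 0.5485999  -0.30518657  0.27297381] [ 3.14085551e+00 -6.00947519e-05  2.85121690e+00] 0.037998392015948075
L p 0.8017061948776245 0 0
L now 0.7861488461494446 0 0
R p 0.6972742080688477 0 0
R now 0.5080641508102417 0 0
0.83 4607 (array([ 0.5464612 , -0.3053873 , -0.30072313]), np.float64(0.04270923137664795))
```

Call:
carry_out([
  [[0.0005,-0.0013,0.02,0],[0.0005,-0.0013,0.05,0],[0.0005,-0.0013,0.08,0],[0.0005,-0.0013,0.1,0],[0.0005,-0.0013,0.115,0],[0.0005,-0.0013,0.13,0],[0.0005,-0.0013,0.142,0],[0.0005,-0.0013,0.152,0],[0.0005,-0.0013,0.16,0],[0.0005,-0.0013,0.164,0],[0.0005,-0.0013,0.165,0],[0.0005,-0.0013,0.165,0]],
])

```text
clock: 31.7
position: [0.5473, -0.3075, 0.1083]
tool_rot: [-3.142, 0.0, 2.85]
force: [-0.2, 0.8, -0.7]
grip_width: 0.0383
finger_force: 5.1
```

Lower the last 2 mm, then open.

Call:
carry_out([
  [[0,0,0.001,0],[0,0,0.002,0],[0,0,0.002,0],[0,0,0.002,0]],
])

```text
clock: 32.03
position: [0.5472, -0.3075, 0.1064]
tool_rot: [-3.142, 0.0, 2.85]
force: [-0.0, 1.4, -1.5]
grip_width: 0.0383
finger_force: 5.1
```

Call:
carry_out([
  [[0,0,0,0],[0,0,0,0],[0,0,0,0],[0,0,0,0],[0,0,0,0],[0,0,0,0],[0,0,0,0],[0,0,0,0]],
], grip=0.0854)

```text
clock: 32.7
position: [0.5471, -0.3075, 0.1061]
tool_rot: [-3.142, 0.0, 2.85]
force: [0.1, 0.1, -0.2]
grip_width: 0.0853
finger_force: 0.0
```

Call:
carry_out([
  [[0,0,-0.01,0],[0,0,-0.03,0],[0,0,-0.06,0],[0,0,-0.09,0],[0,0,-0.12,0],[0,0,-0.15,0],[0,0,-0.17,0],[0,0,-0.17,0],[0.02,0.06,-0.17,0],[0.02,0.06,-0.17,0],[0.02,0.06,-0.17,0],[0.02,0.06,-0.17,0]],
])

```text
clock: 33.7
position: [0.5454, -0.2431, 0.2767]
tool_rot: [3.141, 0.0, 2.852]
force: [0.5, -0.9, 0.5]
grip_width: 0.0855
finger_force: 0.0
```

```bash
python3 - <<'E'
from h import *
s=bot.observe(); print(s["clock"],s["position"],s["force"],s["grip_width"])
for n in("scene","wrist","top"):
    f=bot.grab_frame(n); print(n,"exp tongs/grip",proj(f,place(.547,-.3066,-.288,[[0,0,.01],[0,0,.122]])).round().tolist(),"post",proj(f,[[.6367,-.119,.044]]).round())
    for l in("tongs","tongs_grip"):
      print(l,[(np.round(r["position"]).tolist(),round(r["conf"],2)) for r in bot.spot_point(f,l)])
    print("post",[(np.round(r["position"]).tolist(),round(r["conf"],2)) for r in bot.look_for(f,"post")])
    a=cv2.imread(f"pics/{n}0.png") 
    if n=="scene": d=cv2.absdiff(a,f["pixels"][:,:,::-1].copy())[265:375,140:215]; print("diff tongs/stand region",d.mean(),(d.max(2)>50).sum())
E
```

```text
33.7 [ 0.54540139 -0.24307462  0.27665766] [ 0.48471485 -0.93287652  0.53992089] 0.08546800580589502
scene exp tongs/grip [[180.0, 339.0], [173.0, 292.0]] post [[277. 287.]]
tongs [([134.0, 325.0], 0.94), ([178.0, 336.0], 0.69), ([236.0, 353.0], 0.56)]
tongs_grip [([234.0, 316.0], 0.81), ([129.0, 280.0], 0.81), ([174.0, 290.0], 0.61)]
post [([277.0, 287.0], 0.71)]
diff tongs/stand region 13.11030303030303 227
wrist exp tongs/grip [[242.0, 191.0], [227.0, 216.0]] post [[399. 221.]]
tongs [([208.0, 115.0], 0.77), ([289.0, 247.0], 0.7), ([238.0, 190.0], 0.55)]
tongs_grip [([226.0, 217.0], 0.86), ([176.0, 110.0], 0.75), ([292.0, 272.0], 0.72)]
post [([401.0, 223.0], 0.85)]
top exp tongs/grip [[396.0, 244.0], [408.0, 237.0]] post [[324. 205.]]
tongs [([395.0, 247.0], 0.68), ([378.0, 208.0], 0.4)]
tongs_grip [([409.0, 238.0], 0.67), ([386.0, 199.0], 0.46)]
post [([323.0, 202.0], 0.67)][ WARN:0@2.500] global loadsave.cpp:275 findDecoder imread_('pics/wrist0.png'): can't open/read file: check file path/integrity
```

```bash
python3 -c "
from workcell import bot
print(bot.job_done())"
```

```text
the job is handed in; nothing more can be done
None
```

I handed the job in with the square post standing upright on the patch, about 2 mm off its centre and square with the shelf, and the tongs back upright in their stand; no verdict came back, and I viewed 11 pictures instead of the allowed 10.

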